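Lengthen the telescoping work rest by one hole and lay the neck blank in it

TASK

The work rest is one hole too short for the wooden neck blank: press in its orange sprung button, pull the tube out until the button pops fully out through the very next hole, and then lay the blank flat in the two blue saddles between their end stops. Do not crush the thin tube or wrench it hard against the button, set the blank down gently, and leave the other loose things on the bench where they are.

Things in the scene. Friction and masses are not known exactly. Their poses are not given: they have to be found in the camera images.
- rest: telescoping work rest fixed to the bench: wooden base 420 x 100 x 12 mm with a fixed blue pillar at its -x end, holding a level dark square bar. Origin on the bench, under the bar, near mid base; x along the bar, the way the tube pulls out; z up; the button is on the -y side
- tube: square aluminium tube 30 x 30 mm, wall 2 mm, sliding to +x of the rest on the dark bar (a stiff slide: about 9 N, and it stays where it is let go). Origin on its axis, 60 mm above the bench, at the hole where the button starts; axes as the rest's. Reaches x -107 to +122 mm; free to grip -100 to +100. Squeezing it with over 30 N a side crushes it. It carries the moving blue pillar and saddle
- holes (a point): middle of the -y face of the tube at its first hole (moves with the tube). Three 14 mm holes lie in a row in that face: this one, then two more towards -x, evenly spaced, somewhere between 30 and 52 mm apart (not measured: feel for it)
- button: orange domed button, 12 mm wide, in the bar (fixed along x), sprung to the rest's -y. Origin at its tip: y -20 mm in the rest's frame when out, 5 mm proud of the tube, locking it; flush at y -15 (about 7 N)
- button_seat (a point): where the button's tip is when fully out. Once flush (a finger pad on it, the other on the far wall), 10 to 20 N of pull along +x draws the tube over it; the pads go along with the tube, its wall keeps the button down (y about -13), and in the next hole it pops out and locks. Over 20 N between tube and button damages it
- fixed_seat (a point): middle of the cork seat of the fixed blue saddle, 105 mm above the bench. Seat 30 mm along x, 48 mm wide between two cheeks that rise 12 mm above it; an end stop, its inner face 15 mm towards -x from here, rises 21 mm. Axes as the rest's
- moving_seat (a point): middle of the cork seat of the moving blue saddle, 105 mm above the bench, like the fixed one but with its end stop's inner face 15 mm towards +x from here; it goes along with the tube. Axes as the rest's
- blank: loose wooden neck blank, 318 x 40 x 24 mm, about 0.22 kg, light with a dark stripe along its middle, lying flat to the left or right of the rest. Origin under its centre, x along its length, z up. Either end may go to either saddle; in the next hole the end stops leave about 8 mm more than its length
- offcut: dark wood offcut, 110 x 55 x 30 mm, loose; origin under its centre
- tape: yellow ring of tape, 96 mm across, 24 mm high, loose; origin under its centre
- screwdriver: screwdriver with red handle, 200 mm long, loose, lying along its x
- mallet: wooden mallet, 260 mm long, loose, lying along its x
- glue: white glue bottle, 60 mm across, 150 mm tall, loose, standing; origin under its centre
- rule: aluminium rule, 200 x 30 x 4 mm, loose, lying along its x

How it is judged:
On the way:
1. the tube stands at the next hole with the button popped out (x of tube in the frame of rest between 0.023 and 0.029 m and y of button in the frame of rest below -0.0185 m), for 0.3 s.
At the end, for the whole second after the job is handed in: The tube is one hole further out (within 3 mm) with the button fully out (within 1.5 mm), and the blank lies flat and still on both saddle seats (height within 3 mm), between the cheeks and the end stops (within 7 mm of the middle each way, within 4 degrees of the rest's line) (all of step 1 and x of blank in the frame of rest between -0.009 and 0.005 m and y of blank in the frame of rest between -0.007 and 0.007 m and z of blank in the frame of rest between 0.102 and 0.108 m and angle between the x axis of blank and the x axis of rest, either way round below 0.07 rad and angle between blank's own z axis and vertical below 0.05 rad and linear speed of blank below 0.01 m/s); the robot touches nothing.
It fails at once if the tube wrenched against the button with over 20 N (contact force between tube and button above 20 N).
It fails at once if the thin tube squeezed with over 30 N a side, both pads together over 60 N (contact force between the fingers and tube above 60 N).
It fails at once if the blank pressed hard on the rest (over 50 N) or dropped into it (faster than 0.4 m/s within 20 mm of its seats) (contact force between blank and rest above 50 N or contact force between blank and tube above 50 N or (x of blank in the frame of rest between -0.05 and 0.05 m and y of blank in the frame of rest between -0.03 and 0.03 m and z of blank in the frame of rest between 0.09 and 0.125 m and linear speed of blank above 0.4 m/s)).
It fails at once if another loose thing on the bench shifted by more than 30 mm (distance of any of offcut, tape, screwdriver, mallet, glue, rule from where it was at the start of the episode above 0.03 m).
It also fails if it takes over 69 s, if anything falls off the work surface, if the arm or the gripper's body presses on something with over 40 N, if the wrist force passes 120 N, or if a joint passes its speed limit or range.

ROBOT

A 6-joint arm with a two-finger parallel gripper is mounted at the origin on the work surface. World frame = base frame: x ahead of the robot, y to its left, z up, the work surface at z = 0. Lengths are in m, angles in rad, forces in N, time in s.
With the tool pointing down it reaches from about 0.35 to 0.85 m from the base axis. Payload 8.1 kg.
Tool frame: the origin (TCP) lies at the very end of the fingers, on their centre line; the grasp point (between the pads) lies 19 mm behind it; z points along the fingers, y is the line along which they close (so a half turn about z gives the same grasp; the last joint's range is limited). The gripper opens to 93 mm and grips with 3 to 60 N. Pads are 15 mm wide; open, the fingers measure 128 mm over their backs; the gripper's body (75 mm by 188 mm) begins 65 mm behind the grasp point.
Start: joints at [1.109, 0.13, 1.488, -0, 1.523, -0.085], TCP at [0.221, 0.558, 0.184] pointing down, gripper open.
Joint ranges: [-2.96, 2.96], [-0.89, 2.26], [0.02, 2.5], [-1.34, 4.48], [0, 2.73], [-2.66, 2.66]. Speed limits (rad/s): [2.39, 2.39, 2.79, 3.14, 3.14, 3.14].

INTERFACE

Orientations are given as a rotation vector (axis times angle).
In Python, from bench import bot gives the robot as it stands.
- The arm moves only by the tool drive_tool, never from a script. Its argument "moves" is a list of rows, each an object of numbers: "tx", "ty", "tz": the shift along the world's x, y, z as a fraction of full scale; "twist": the turn about the world's z as a fraction of full scale; "fingers": the gripper command: -1 is shut, 1 is fully open, values between are in proportion. A call has 1 to 8 rows; each row shifts and turns the commanded pose from where the row before left it; what a row does not reach is not made up. Full scale, the value 1, is 0.02 m for a shift and 180 degrees for a turn. A row lasts 1/12 s, in which the tool goes at most 41.7 mm and 7.16 degrees, less where a joint would pass 70% of its speed; a pose out of reach is approached as far as the arm can. A call with a number of a shift or a turn outside -1 to 1 is refused whole. A call with a gripper value outside its range is refused whole. The fingers move at their own pace and stop on an object; the grip force is fixed at half the most. Time passes only in rows, so rows that do not move let the fingers close. It gives the time, the measured TCP pose, the force, the opening and the grip force at its end, in the units of the state.
- bot.observe(): the state, without advancing time (a new reading comes with each control period).
- bot.camera(name): name is "scene" or "top" or "wrist"; returns a dict with "frame" (480x640x3 uint8, red, green, blue), "range_z" (480x640 float32, m along the optical axis (not along the pixel's ray), 0 where there is no reading), "vertical_fov" (degrees; the focal length in pixels is half the picture's height over the tangent of half this angle, whatever the lens; pixels are square), "cx", "cy" (the principal point, pixels), "k1" (the pictures are not rectified: a ray, as slopes to the right and down, at radius r is drawn at 1 + k1 r^2 times it, then the intrinsics apply), "rvec" (rotation vector, rad) and "tvec" (3), from world to camera coordinates, as OpenCV has them. Camera axes: x right, y down, z forward; pixel columns grow to the right and rows downward; lengths in m; the calibration is good to about 2 mm. A picture is of the moment at which its call begins.
- bot.job_done(): hands the job in; it is judged then, once.
The state is a dict: "t": time; "q": joint angles; "qvel": joint speeds; "tau": joint torques, N m; "position": TCP position; "tool_rot": TCP orientation; "contact_force": force on the tool from outside, world axes, zero at the start; "wrist_torque": the same for the moment, N m; "opening": finger opening in m; "finger_force": force on a finger pad.
Only numpy, scipy, OpenCV 4.12 (cv2) and the standard library are available. Lean on these libraries where they do the work, as an engineer would, in place of code of your own. Each camera call takes 0.05 s, during which the arm holds its last target. There are 200 camera calls.

## Working session

There is one attempt and no reset: what is moved stays moved. The work goes in short steps, Python scripts to look and compute and a tool call to move; the robot and the scene stay as the last step left them, time stands still between calls to the robot, and variables do not carry over. Pictures are saved under pics/ and viewed, at most 10 in all, crops included, and the job is handed in when it is done.

Besides the shell and the picture viewer there is one more tool, called after ">>>" as name(argument=value, ...), one argument or row to a line, values as JSON. drive_tool: Moves the arm, as the interface text tells. Shift numbers are shares of 0.02 m and turn numbers shares of 180 degrees, none past 1 either way. Its arguments: {"type":"object","properties":{"moves":{"type":"array","items":{"type":"object","properties":{"tx":{"type":"number"},"ty":{"type":"number"},"tz":{"type":"number"},"twist":{"type":"number"},"fingers":{"type":"number"}}}}},"required":["moves"]}

```bash
mkdir -p pics; ls; cat > h.py <<'E'
import numpy as np, cv2
from bench import bot
def cam(n):
    c=bot.camera(n); h,w=c['range_z'].shape
    f=h/2/np.tan(np.radians(c['vertical_fov'])/2)
    c['K']=np.array([[f,0,c['cx']],[0,f,c['cy']],[0,0,1.]]); c['D']=np.array([c['k1'],0,0,0.])
    c['R']=cv2.Rodrigues(np.array(c['rvec'],float))[0]; c['t']=np.array(c['tvec'],float)
    v,u=np.mgrid[:h,:w]
    p=cv2.undistortPoints(np.stack([u,v],-1).reshape(-1,1,2).astype(float),c['K'],c['D']).reshape(h,w,2)
    z=c['range_z'][...,None].astype(float)
    c['P']=(np.concatenate([p*z,z],-1)-c['t'])@c['R']
    c['P'][z[...,0]==0]=np.nan
    return c
def save(c,n): cv2.imwrite('pics/'+n,c['frame'][:,:,::-1])
def st():
    s=bot.observe(); print({k:np.round(s[k],4).tolist() for k in('t','q','position','tool_rot','contact_force','opening','finger_force')})
E
python3 - <<'E'
from h import *
st()
for n in('top','scene'):
    c=cam(n); save(c,n+'0.png'); np.save(n+'0.npy',c['P']); print(n,np.round(-c['R'].T@c['t'],3),c['K'][0,0])
E
```

```text
pics
{'t': 0.0, 'q': [1.1086, 0.1312, 1.4893, -0.0, 1.523, -0.0854], 'position': [0.2205, 0.5574, 0.1832], 'tool_rot': [-0.5882, -3.0855, 0.0028], 'contact_force': [0.872, -0.4098, -0.2206], 'opening': 0.093, 'finger_force': 0.0}
top [ 0.443 -0.017  1.047] 462.3043700491265
scene [ 1.075 -0.918  0.754] 577.2676381741733
```

View pics/top0.png

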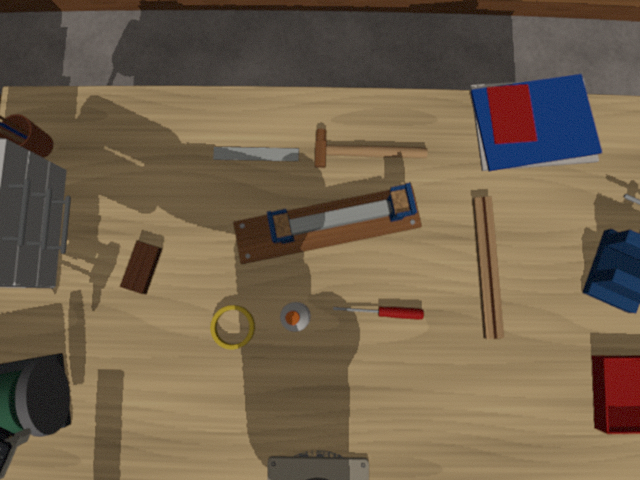

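View pics/scene0.png

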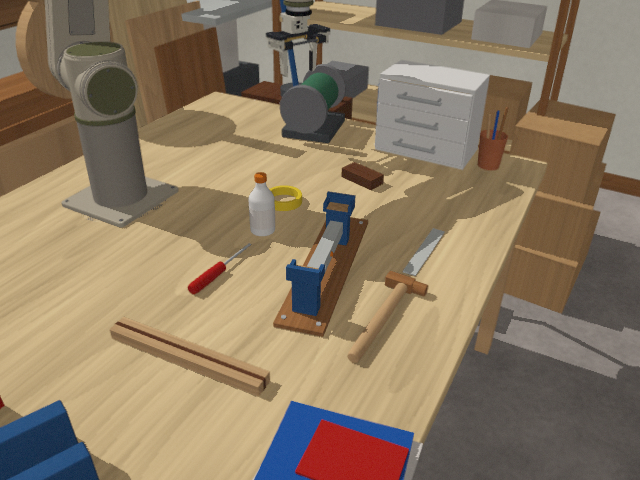

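The top view has world +x upward and +y to the left. The rest runs from (402,200) to (281,225) and the blank lies at (488,267). Next I'll get metric poses for these.

```bash
python3 - <<'E'
from h import *
I=cv2.imread('pics/top0.png'); P=np.load('top0.npy'); Z=P[...,2]
def rect(m,l):
    n,lab,s,_=cv2.connectedComponentsWithStats(m.astype(np.uint8)); k=1+np.argmax(s[1:,4]); q=P[lab==k]
    r=cv2.minAreaRect((q[:,:2]*1000).astype(np.float32)); print(l,s[k,4],np.round(r[0],1),np.round(r[1],1),round(r[2],1),'z',np.round(np.median(q[:,2]),3)); return q
roi=np.zeros(Z.shape,bool); roi[175:275,225:430]=1
with np.errstate(invalid='ignore'):
    rect(roi&(Z>.008)&(Z<.016),'base'); rect(roi&(Z>.007),'rest all'); rect(roi&(Z>.07)&(Z<.08),'tube')
    L=roi.copy();L[:,330:]=0; R=roi&~L
    for n,m in(('L',L),('R',R)):
        rect(m&(Z>.085),n+' saddle'); rect(m&(Z>.1)&(Z<.109),n+' seat'); rect(m&(Z>.119),n+' stop')
    b=np.zeros(Z.shape,bool); b[180:350,465:512]=1; rect(b&(Z>.018),'blank')
    hsv=cv2.cvtColor(I,cv2.COLOR_BGR2HSV)
Rt=cv2.Rodrigues(np.array(bot.observe()['tool_rot']))[0]; print(Rt.round(3))
S=cv2.imread('pics/scene0.png'); Q=np.load('scene0.npy'); 
cv2.imwrite('pics/c.png',np.hstack([cv2.resize(S[180:340,260:390],(487,600)),cv2.resize(I[180:270,230:425],(313,600))])[:, :487])
h=cv2.cvtColor(S,cv2.COLOR_BGR2HSV); m=(h[...,0]>5)&(h[...,0]<16)&(h[...,1]>200)
for y,x in np.argwhere(m):
    if 180<y<340 and 280<x<390 and Q[y,x,2]>.04: print(x,y,Q[y,x].round(3))
E
```

```text
base 3557 [615.9 -11.5] [ 99.5 420.8] 12.2 z 0.013
rest all 8003 [620.4 -10.7] [109.  420.8] 11.9 z 0.015
tube 1425 [623.9 -42.6] [ 38.5 224.8] 9.5 z 0.076
L saddle 649 [595.6  86.4] [62.4 40.6] 12.6 z 0.109
L seat 300 [598.9  81.8] [46.1 30.3] 12.6 z 0.106
L stop 172 [593.  97.] [61.5 20.8] 17.1 z 0.127
R saddle 728 [ 651.5 -167.3] [64.4 40.9] 12.4 z 0.109
R seat 322 [ 651.4 -162.2] [50.7 30.8] 12.7 z 0.106
R stop 183 [ 654.8 -181.2] [63.5 12.4] 12.4 z 0.127
blank 2671 [ 525.2 -373.5] [318.7  42.8] 3.6 z 0.025
[[-0.93   0.368 -0.001]
 [ 0.368  0.93  -0.001]
 [ 0.    -0.002 -1.   ]]
331 252 [ 0.638 -0.031  0.065]
332 252 [ 0.64  -0.03   0.064]
331 253 [ 0.639 -0.034  0.064]
332 253 [ 0.641 -0.032  0.063]
331 254 [ 0.64  -0.036  0.063]
332 254 [ 0.642 -0.035  0.063]
331 255 [ 0.64  -0.035  0.06 ]
332 255 [ 0.641 -0.032  0.058]
```

View pics/c.png

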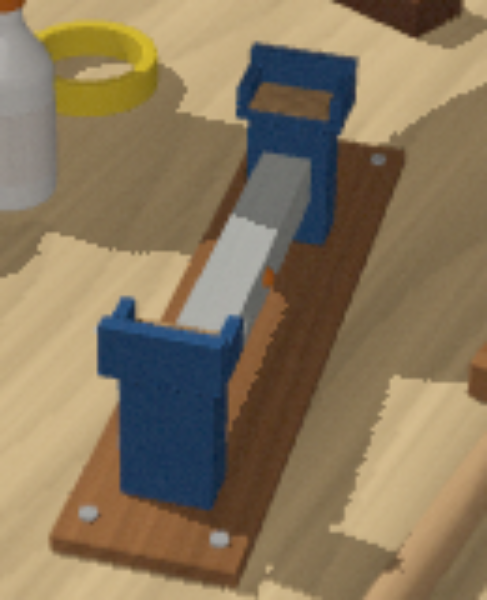

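The crop shows the near (right in top view) pillar is the fixed one. The orange button is on the far (+x world) side at about (268,277) in the crop, roughly (0.641, -0.033, 0.06) in the world. The tube pulls along (-0.21, 0.978).

>>> drive_tool(
  moves=[
    {"tx":0.67,"ty":-1,"twist":-0.0391,"fingers":1},
    {"tx":0.67,"ty":-1,"twist":-0.0391,"fingers":1},
    {"tx":0.67,"ty":-1,"twist":-0.0391,"fingers":1},
    {"tx":0.67,"ty":-1,"twist":-0.0391,"fingers":1},
    {"tx":0.67,"ty":-1,"twist":-0.0391,"fingers":1},
    {"tx":0.67,"ty":-1,"twist":-0.0391,"fingers":1},
    {"tx":0.67,"ty":-1,"twist":-0.0391,"fingers":1},
    {"tx":0.67,"ty":-1,"twist":-0.0391,"fingers":1},
  ],
)

```text
$.moves[0]: bad value
```

>>> drive_tool(
  moves=[
    {"tx":0.67,"ty":-1,"fingers":1},
    {"tx":0.67,"ty":-1,"fingers":1},
    {"tx":0.67,"ty":-1,"fingers":1},
    {"tx":0.67,"ty":-1,"fingers":1},
    {"tx":0.67,"ty":-1,"fingers":1},
    {"tx":0.67,"ty":-1,"fingers":1},
    {"tx":0.67,"ty":-1,"fingers":1},
    {"tx":0.67,"ty":-1,"fingers":1},
  ],
)

```text
$.moves[0]: bad value
```

>>> drive_tool(
  moves=[
    {"tx":0.67,"ty":-1,"fingers":1},
    {"tx":0.67,"ty":-1,"fingers":1},
    {"tx":0.67,"ty":-1,"fingers":1},
    {"tx":0.67,"ty":-1,"fingers":1},
    {"tx":0.67,"ty":-1,"fingers":1},
    {"tx":0.67,"ty":-1,"fingers":1},
    {"fingers":1},
    {"fingers":1},
  ],
)

```text
$.moves[0]: bad value
```

```bash
python3 - <<'E'
from h import *
st(); R=cv2.Rodrigues(np.array(bot.observe()['tool_rot']))[0]; print(np.degrees(np.arctan2(R[1,1],R[0,1])))
E
```

```text
{'t': 0.1, 'q': [1.1086, 0.1311, 1.4892, 0.0, 1.523, -0.0854], 'position': [0.2205, 0.5574, 0.1833], 'tool_rot': [-0.5884, -3.0855, 0.0025], 'contact_force': [0.2578, 0.5917, -0.9292], 'opening': 0.0929, 'finger_force': 0.0}
68.40719053769138
```

>>> drive_tool(
  moves=[
    {"tx":0.67,"ty":-1,"tz":0,"twist":-0.0391,"fingers":1},
    {"tx":0.67,"ty":-1,"tz":0,"twist":-0.0391,"fingers":1},
    {"tx":0.67,"ty":-1,"tz":0,"twist":-0.0391,"fingers":1},
    {"tx":0.67,"ty":-1,"tz":0,"twist":-0.0391,"fingers":1},
    {"tx":0.67,"ty":-1,"tz":0,"twist":-0.0391,"fingers":1},
    {"tx":0.67,"ty":-1,"tz":0,"twist":-0.0391,"fingers":1},
    {"tx":0.67,"ty":-1,"tz":0,"twist":-0.0391,"fingers":1},
    {"tx":0.67,"ty":-1,"tz":0,"twist":-0.0391,"fingers":1},
  ],
)

```text
t: 0.77
position: [0.3282, 0.3967, 0.1838]
tool_rot: [-1.982, -2.437, 0.001]
contact_force: [0.7, 0.3, -1.5]
opening: 0.093
finger_force: 0.0
```

>>> drive_tool(
  moves=[
    {"tx":0.67,"ty":-1,"tz":0,"twist":0,"fingers":1},
    {"tx":0.67,"ty":-1,"tz":0,"twist":0,"fingers":1},
    {"tx":0.67,"ty":-1,"tz":0,"twist":0,"fingers":1},
    {"tx":0.67,"ty":-1,"tz":0,"twist":0,"fingers":1},
    {"tx":0.67,"ty":-1,"tz":0,"twist":0,"fingers":1},
    {"tx":0.67,"ty":-1,"tz":0,"twist":0,"fingers":1},
    {"tx":0.67,"ty":-1,"tz":0,"twist":0,"fingers":1},
    {"tx":0.67,"ty":-1,"tz":0,"twist":0,"fingers":1},
  ],
)

```text
t: 1.43
position: [0.4354, 0.2367, 0.1838]
tool_rot: [-1.975, -2.443, 0.001]
contact_force: [0.6, 0.3, -0.2]
opening: 0.093
finger_force: 0.0
```

>>> drive_tool(
  moves=[
    {"tx":0.67,"ty":-1,"tz":0,"twist":0,"fingers":1},
    {"tx":0.67,"ty":-1,"tz":0,"twist":0,"fingers":1},
    {"tx":0.67,"ty":-1,"tz":0,"twist":0,"fingers":1},
    {"tx":0.67,"ty":-1,"tz":0,"twist":0,"fingers":1},
    {"tx":0.67,"ty":-1,"tz":0,"twist":0,"fingers":1},
    {"tx":0.67,"ty":-1,"tz":0,"twist":0,"fingers":1},
    {"tx":0.67,"ty":-1,"tz":0,"twist":0,"fingers":1},
    {"tx":0.67,"ty":-1,"tz":0,"twist":0,"fingers":1},
  ],
)

```text
t: 2.1
position: [0.5426, 0.0768, 0.1837]
tool_rot: [-1.974, -2.443, 0.001]
contact_force: [-0.6, 1.0, 1.2]
opening: 0.0928
finger_force: 0.0
```

>>> drive_tool(
  moves=[
    {"tx":0.67,"ty":-1,"tz":0,"twist":0,"fingers":1},
    {"tx":0.67,"ty":-1,"tz":0,"twist":0,"fingers":1},
    {"tx":0.67,"ty":-1,"tz":0,"twist":0,"fingers":1},
    {"tx":0.67,"ty":-1,"tz":0,"twist":0,"fingers":1},
    {"tx":0,"ty":0,"tz":0,"twist":0,"fingers":0.2},
    {"tx":0,"ty":0,"tz":0,"twist":0,"fingers":0.2},
  ],
)

```text
t: 2.6
position: [0.5958, -0.003, 0.1834]
tool_rot: [-1.976, -2.44, 0.001]
contact_force: [-0.3, 0.4, -0.0]
opening: 0.0842
finger_force: 0.0
```

```bash
python3 - <<'E'
from h import *
st(); R=cv2.Rodrigues(np.array(bot.observe()['tool_rot']))[0]; print(np.degrees(np.arctan2(R[1,1],R[0,1])))
c=cam('wrist'); save(c,'w1.png'); P=c['P']; Z=P[...,2]
with np.errstate(invalid='ignore'): m=(Z>.066)&(Z<.085)
n,lab,s,_=cv2.connectedComponentsWithStats(m.astype(np.uint8)); print(s)
for k in range(1,n):
    if s[k,4]>2000: print(cv2.minAreaRect((P[lab==k][:,:2]*1000).astype(np.float32)))
h=cv2.cvtColor(c['frame'],cv2.COLOR_RGB2HSV); m=(h[...,0]>4)&(h[...,0]<16)&(h[...,1]>190)&(Z>.045)&(Z<.075)
q=P[m]; print(len(q), q.mean(0) if len(q) else '', np.argwhere(m).mean(0))
E
```

```text
{'t': 2.6, 'q': [-0.0911, 0.1211, 1.4998, 0.0001, 1.5222, -0.3005], 'position': [0.5958, -0.003, 0.1834], 'tool_rot': [-1.9764, -2.4403, 0.0012], 'contact_force': [-0.2501, 0.367, -0.004], 'opening': 0.0842, 'finger_force': 0.0}
11.993738289333482
[[     0      0    640    480 297667]
 [    88     59      2      1      2]
 [    91     60     48     87   1007]
 [   329    141     42    224   8524]]
((622.6470947265625, -26.332717895507812), (33.15220642089844, 186.6912078857422), 12.677610397338867)
22 [ 0.64088251 -0.0317286   0.06494122] [267.81818182 369.86363636]
```

View pics/w1.png

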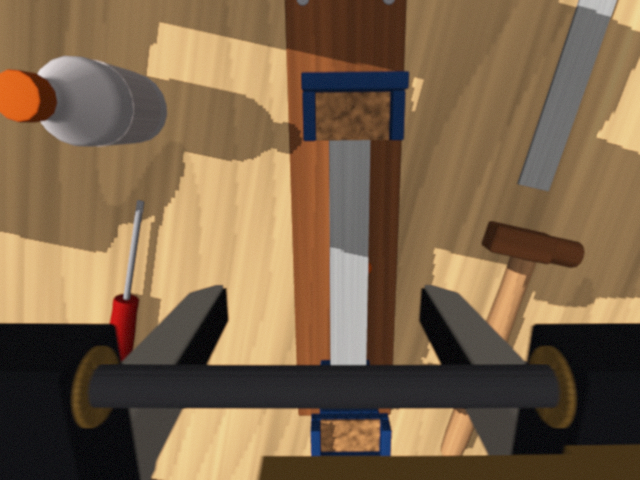

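The wrist view shows the tube at about (350,250), with the orange button detected at pixel (370,268), which is (0.641, -0.032). The finger line is centred on the tube. I'll move over the button and go down.

>>> drive_tool(
  moves=[
    {"tx":0.705,"ty":-0.825,"tz":0,"twist":0.0015,"fingers":0.2},
    {"tx":0.705,"ty":-0.825,"tz":0,"twist":0,"fingers":0.2},
    {"tx":0,"ty":0,"tz":-1,"twist":0,"fingers":0.2},
    {"tx":0,"ty":0,"tz":-1,"twist":0,"fingers":0.2},
    {"tx":0,"ty":0,"tz":-1,"twist":0,"fingers":0.2},
    {"tx":0,"ty":0,"tz":-1,"twist":0,"fingers":0.2},
    {"tx":0,"ty":0,"tz":-1,"twist":0,"fingers":0.2},
    {"tx":0,"ty":0,"tz":0,"twist":0,"fingers":0.2},
  ],
)

```text
t: 3.32
position: [0.6202, -0.0333, 0.0791]
tool_rot: [-1.963, -2.444, 0.006]
contact_force: [-0.5, 0.5, -0.5]
opening: 0.0556
finger_force: 0.0
```

```bash
python3 - <<'E'
from h import *
st()
c=cam('wrist'); P=c['P']; Z=P[...,2]
with np.errstate(invalid='ignore'): m=(Z>.068)&(Z<.082)
n,lab,s,_=cv2.connectedComponentsWithStats(m.astype(np.uint8))
for k in range(1,n):
    if s[k,4]>2000: print(s[k],cv2.minAreaRect((P[lab==k][:,:2]*1000).astype(np.float32)))
h=cv2.cvtColor(c['frame'],cv2.COLOR_RGB2HSV); m=(h[...,0]>4)&(h[...,0]<16)&(h[...,1]>190)&(Z>.045)&(Z<.075)
q=P[m]; print(len(q), q.mean(0),q.min(0),q.max(0), np.argwhere(m).mean(0))
E
```

```text
{'t': 3.3167, 'q': [-0.1363, 0.2646, 1.531, 0.0003, 1.3539, -0.3537], 'position': [0.6202, -0.0333, 0.0791], 'tool_rot': [-1.9631, -2.4438, 0.006], 'contact_force': [-0.4543, 0.4698, -0.5472], 'opening': 0.0556, 'finger_force': 0.0}
[  276    66   106   299 17604] ((617.3208618164062, -10.478782653808594), (48.33420181274414, 156.62664794921875), 12.711658477783203)
[ 288  409   81   47 2630] ((645.1119995117188, -132.6056671142578), (50.10069274902344, 37.50252914428711), 12.168963432312012)
74 [ 0.64054868 -0.03171962  0.06488156] [ 0.63861085 -0.0366828   0.06154148] [ 0.64264424 -0.02800932  0.06730215] [270.71621622 359.91891892]
```

>>> drive_tool(
  moves=[
    {"tx":0.14,"ty":-0.125,"tz":0,"twist":0.002,"fingers":0.2},
    {"tx":0,"ty":0,"tz":-0.8,"twist":0,"fingers":0.2},
    {"tx":0,"ty":0,"tz":-0.8,"twist":0,"fingers":0.2},
    {"tx":0,"ty":0,"tz":-0.3,"twist":0,"fingers":0.2},
    {"tx":0,"ty":0,"tz":0,"twist":0,"fingers":0.1},
    {"tx":0,"ty":0,"tz":0,"twist":0,"fingers":0.1},
  ],
)

```text
t: 3.87
position: [0.6275, -0.0375, 0.0475]
tool_rot: [1.96, 2.454, 0.001]
contact_force: [1.2, 0.1, 1.2]
opening: 0.0514
finger_force: 0.0
```

>>> drive_tool(
  moves=[
    {"tx":-0.17,"ty":0.1,"tz":-0.2,"twist":0,"fingers":0.1},
    {"tx":0,"ty":0,"tz":0,"twist":0,"fingers":0.1},
    {"tx":0,"ty":0,"tz":0,"twist":0,"fingers":0.1},
    {"tx":0,"ty":0,"tz":0,"twist":0,"fingers":0.1},
  ],
)

```text
t: 4.2
position: [0.6238, -0.0356, 0.0428]
tool_rot: [1.961, 2.454, 0.001]
contact_force: [0.0, -0.2, -0.2]
opening: 0.0509
finger_force: 0.0
```

>>> drive_tool(
  moves=[
    {"tx":0,"ty":0,"tz":0,"twist":0,"fingers":-0.05},
    {"tx":0,"ty":0,"tz":0,"twist":0,"fingers":-0.1},
    {"tx":0,"ty":0,"tz":0,"twist":0,"fingers":-0.12},
    {"tx":0,"ty":0,"tz":0,"twist":0,"fingers":-0.14},
    {"tx":0,"ty":0,"tz":0,"twist":0,"fingers":-0.14},
  ],
)

```text
t: 4.62
position: [0.6235, -0.0356, 0.0422]
tool_rot: [-1.961, -2.454, 0.0]
contact_force: [-0.2, 0.6, 0.4]
opening: 0.0399
finger_force: 0.0
```

>>> drive_tool(
  moves=[
    {"tx":0,"ty":0,"tz":0,"twist":0,"fingers":-0.18},
    {"tx":0,"ty":0,"tz":0,"twist":0,"fingers":-0.22},
    {"tx":0,"ty":0,"tz":0,"twist":0,"fingers":-0.25},
    {"tx":0,"ty":0,"tz":0,"twist":0,"fingers":-0.28},
    {"tx":0,"ty":0,"tz":0,"twist":0,"fingers":-0.28},
    {"tx":0,"ty":0,"tz":0,"twist":0,"fingers":-0.28},
  ],
)

```text
t: 5.12
position: [0.6235, -0.0356, 0.0422]
tool_rot: [-1.961, -2.454, 0.0]
contact_force: [0.6, -0.5, 0.2]
opening: 0.0338
finger_force: 0.0
```

```bash
python3 - <<'E'
from h import *
s=cam('scene'); t=cam('wrist')
cv2.imwrite('pics/g.png',np.hstack([cv2.resize(s['frame'][200:300,280:380],(400,400),interpolation=2)[...,::-1],cv2.resize(t['frame'][200:400,240:440],(400,400))[...,::-1]]))
E
```

```text
(no output)
```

View pics/g.png

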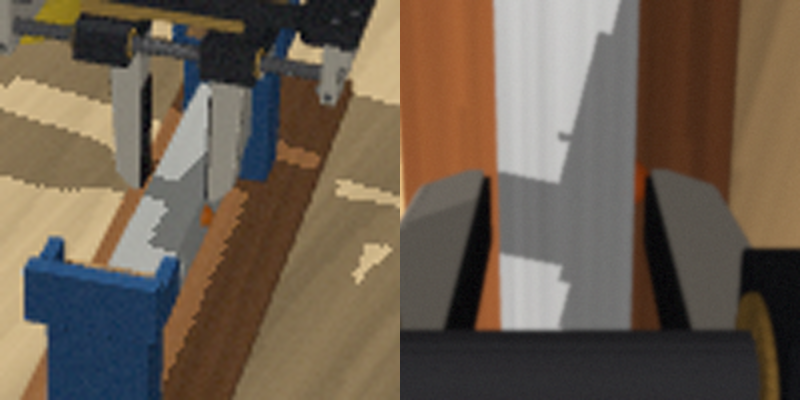

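The left half shows the button at (208,215), beside the fingertip and towards the fixed saddle. The right half shows it at (640,180), near the tip of the right finger. I'll check the projections against this.

```bash
python3 - <<'E'
from h import *
st(); o=bot.observe(); R=cv2.Rodrigues(np.array(o['tool_rot']))[0]; p=np.array(o['position']); print(R.round(3))
for n in('wrist','scene'):
    c=cam(n)
    pts=np.array([p,p-R[:,2]*.019,p-R[:,2]*.019+R[:,1]*.017,p+R[:,1]*.017,p+R[:,1]*.03,[.641,-.032,.063]])
    print(n,cv2.projectPoints(pts,np.array(c['rvec'],float),c['t'],c['K'],c['D'])[0][:,0].round(0).tolist())
    h=cv2.cvtColor(c['frame'],cv2.COLOR_RGB2HSV); P=c['P']; Z=P[...,2]
    m=(h[...,0]>4)&(h[...,0]<16)&(h[...,1]>190)&(Z>.045)&(Z<.075)&(abs(P[...,0]-.64)<.03)&(abs(P[...,1]+.03)<.04)
    print(m.sum(),np.argwhere(m).mean(0)[::-1],P[m].mean(0) if m.any() else '')
    # finger points: height vs location near pad
    if n=='scene':
        for v in range(225,256,3): print(v,[(u,)+tuple((P[v,u]*1000).round().astype(int)) for u in (330,334,338)])
E
```

```text
{'t': 5.2167, 'q': [-0.139, 0.3011, 1.5582, -0.0, 1.2823, -0.3614], 'position': [0.6235, -0.0356, 0.0422], 'tool_rot': [-1.9612, -2.4542, 0.0], 'contact_force': [0.1909, 0.1153, -0.389], 'opening': 0.0336, 'finger_force': 0.0}
[[-0.221  0.975 -0.   ]
 [ 0.975  0.221  0.   ]
 [ 0.    -0.    -1.   ]]
wrist [[324.0, 274.0], [324.0, 288.0], [359.0, 288.0], [356.0, 274.0], [381.0, 274.0], [361.0, 290.0]]
81 [359.80246914 290.54320988] [ 0.64000005 -0.0314269   0.06519548]
scene [[324.0, 260.0], [324.0, 252.0], [332.0, 254.0], [332.0, 261.0], [338.0, 262.0], [332.0, 253.0]]
8 [331.5 253.5] [ 0.64074099 -0.03431313  0.06340161]
225 [(330, np.int64(594), np.int64(48), np.int64(74)), (334, np.int64(647), np.int64(-40), np.int64(138)), (338, np.int64(655), np.int64(-38), np.int64(140))]
228 [(330, np.int64(600), np.int64(37), np.int64(74)), (334, np.int64(647), np.int64(-39), np.int64(131)), (338, np.int64(654), np.int64(-36), np.int64(131))]
231 [(330, np.int64(607), np.int64(23), np.int64(76)), (334, np.int64(646), np.int64(-37), np.int64(123)), (338, np.int64(655), np.int64(-38), np.int64(1
[... 566 characters left out ...]
4(-37), np.int64(93)), (338, np.int64(656), np.int64(-38), np.int64(97))]
246 [(330, np.int64(632), np.int64(-24), np.int64(73)), (334, np.int64(648), np.int64(-39), np.int64(88)), (338, np.int64(655), np.int64(-35), np.int64(87))]
249 [(330, np.int64(637), np.int64(-34), np.int64(73)), (334, np.int64(648), np.int64(-38), np.int64(80)), (338, np.int64(612), np.int64(57), np.int64(10))]
252 [(330, np.int64(638), np.int64(-35), np.int64(67)), (334, np.int64(611), np.int64(39), np.int64(13)), (338, np.int64(618), np.int64(44), np.int64(12))]
255 [(330, np.int64(639), np.int64(-38), np.int64(61)), (334, np.int64(615), np.int64(31), np.int64(11)), (338, np.int64(623), np.int64(35), np.int64(11))]
```

```bash
python3 - <<'E'
from h import *
for n in('scene','wrist'):
    c=cam(n);P=c['P']
    d=(P[...,:2]-[.6235,-.0356]); a=np.radians(12.5); Y=d@[np.cos(a),np.sin(a)]; X=d@[-np.sin(a),np.cos(a)]
    with np.errstate(invalid='ignore'):
      for s in(1,-1):
        m=(abs(X)<.02)&(s*Y>.0155)&(s*Y<.05)&(P[...,2]>.03)&(P[...,2]<.2)
        z=P[...,2][m]; o=np.argsort(z)[::max(1,len(z)//12)][:14]
        print(n,s,len(z),[tuple((1000*np.array([X[m][i],Y[m][i],z[i]])).round().astype(int).tolist()) for i in o])
E
```

```text
scene 1 392 [(-6, 17, 60), (-9, 26, 88), (-4, 32, 99), (-8, 27, 108), (-9, 23, 117), (-8, 30, 125), (-7, 24, 133), (-8, 28, 141), (13, 45, 160), (-15, 40, 184), (18, 32, 188), (7, 22, 194), (14, 35, 199)]
scene -1 334 [(-1, -17, 72), (-11, -23, 88), (-7, -28, 94), (-8, -20, 101), (-9, -30, 109), (-8, -17, 116), (-7, -20, 122), (7, -18, 129), (-4, -32, 135), (-7, -33, 141), (-6, -27, 147), (2, -19, 165), (-20, -31, 190)]
wrist 1 4884 [(3, 17, 61), (8, 23, 88), (3, 17, 97), (8, 31, 104), (7, 18, 111), (9, 24, 117), (9, 27, 123), (7, 17, 129), (7, 18, 136), (-6, 18, 153), (4, 18, 163), (13, 18, 172)]
wrist -1 6302 [(18, -16, 75), (8, -30, 93), (8, -30, 103), (0, -17, 111), (6, -18, 119), (6, -17, 127), (8, -19, 136), (-3, -18, 156), (3, -19, 168), (17, -19, 179), (19, -44, 186), (20, -38, 186), (20, -35, 191)]
```

The fingertips seen by both cameras end at z≈0.08, about 35 mm above the reported TCP, and the lack of contact agrees with that. I'll open the fingers, go lower and re-measure the tips.

>>> drive_tool(
  moves=[
    {"tx":0,"ty":0,"tz":0,"twist":0,"fingers":0.1},
    {"tx":0,"ty":0,"tz":0,"twist":0,"fingers":0.1},
    {"tx":0,"ty":0,"tz":-0.5,"twist":0,"fingers":0.1},
    {"tx":0,"ty":0,"tz":-0.5,"twist":0,"fingers":0.1},
    {"tx":0,"ty":0,"tz":0,"twist":0,"fingers":0.1},
    {"tx":0,"ty":0,"tz":0,"twist":0,"fingers":0.1},
  ],
)

```text
t: 5.92
position: [0.6221, -0.0354, 0.0203]
tool_rot: [-1.96, -2.452, 0.003]
contact_force: [0.1, -0.9, -0.1]
opening: 0.0509
finger_force: 0.0
```

```bash
cat >> h.py <<'E'
def tips():
    o=bot.observe(); p=np.array(o['position']); R=cv2.Rodrigues(np.array(o['tool_rot']))[0]
    for n in('scene','wrist'):
        c=cam(n);d=c['P']-p; X=d@R[:,0]; Y=d@R[:,1]; H=-(d@R[:,2])
        with np.errstate(invalid='ignore'):
          for s in(1,-1):
            m=(abs(X)<.012)&(s*Y>o['opening']/2+.002)&(s*Y<o['opening']/2+.016)&(H>-.01)&(H<.1)&(c['P'][...,2]>.018)
            h=np.sort(H[m]); print(n,s,len(h),(1000*h[:40:4]).round(0).tolist(),'X',(1000*np.percentile(X[m&(H>.04)],[2,98])).round(1) if m.any() else '')
E
python3 - <<'E'
from h import *
st(); tips()
E
```

```text
{'t': 5.9167, 'q': [-0.1391, 0.3249, 1.5722, -0.0, 1.2478, -0.3614], 'position': [0.6221, -0.0354, 0.0203], 'tool_rot': [-1.9596, -2.452, 0.0026], 'contact_force': [0.0781, -0.9497, -0.1295], 'opening': 0.0509, 'finger_force': 0.0}
scene 1 173 [32.0, 39.0, 41.0, 43.0, 45.0, 47.0, 48.0, 50.0, 50.0, 53.0] X [-10.5   6.7]
scene -1 162 [32.0, 38.0, 40.0, 42.0, 44.0, 46.0, 47.0, 49.0, 51.0, 52.0] X [-11.4  -4.2]
wrist 1 2924 [36.0, 37.0, 37.0, 37.0, 38.0, 38.0, 39.0, 39.0, 39.0, 40.0] X [6.7 8.8]
wrist -1 2605 [35.0, 37.0, 38.0, 38.0, 39.0, 39.0, 39.0, 40.0, 40.0, 40.0] X [7.5 8.8]
```

>>> drive_tool(
  moves=[
    {"tx":0,"ty":0,"tz":-0.38,"twist":0,"fingers":0.1},
    {"tx":0,"ty":0,"tz":-0.37,"twist":0,"fingers":0.1},
    {"tx":0,"ty":0,"tz":0,"twist":0,"fingers":0},
    {"tx":0,"ty":0,"tz":0,"twist":0,"fingers":-0.05},
    {"tx":0,"ty":0,"tz":0,"twist":0,"fingers":-0.05},
  ],
)

```text
t: 6.43
position: [0.6234, -0.0356, 0.007]
tool_rot: [-1.961, -2.454, 0.0]
contact_force: [0.6, -0.2, 0.4]
opening: 0.0445
finger_force: 0.0
```

```bash
python3 - <<'E'
from h import *
st(); tips()
E
```

```text
{'t': 6.4333, 'q': [-0.1391, 0.3411, 1.5786, -0.0, 1.2223, -0.3613], 'position': [0.6234, -0.0356, 0.007], 'tool_rot': [-1.9612, -2.4539, 0.0003], 'contact_force': [0.5697, -0.2163, 0.3802], 'opening': 0.0445, 'finger_force': 0.0}
scene 1 169 [34.0, 40.0, 42.0, 44.0, 45.0, 48.0, 49.0, 50.0, 52.0, 53.0] X [-11.2   7.8]
scene -1 144 [37.0, 42.0, 45.0, 47.0, 48.0, 50.0, 52.0, 53.0, 55.0, 56.0] X [-11.5  -4.4]
wrist 1 2571 [35.0, 36.0, 36.0, 37.0, 38.0, 39.0, 39.0, 39.0, 39.0, 40.0] X [7.7 9. ]
wrist -1 2509 [35.0, 37.0, 37.0, 38.0, 38.0, 38.0, 39.0, 39.0, 39.0, 40.0] X [7.6 8.9]
```

>>> drive_tool(
  moves=[
    {"tx":0,"ty":0,"tz":0,"twist":0,"fingers":-0.12},
    {"tx":0,"ty":0,"tz":0,"twist":0,"fingers":-0.16},
    {"tx":0,"ty":0,"tz":0,"twist":0,"fingers":-0.2},
    {"tx":0,"ty":0,"tz":0,"twist":0,"fingers":-0.24},
    {"tx":0,"ty":0,"tz":0,"twist":0,"fingers":-0.26},
    {"tx":0,"ty":0,"tz":0,"twist":0,"fingers":-0.26},
  ],
)

```text
t: 7.03
position: [0.6244, -0.0355, 0.0076]
tool_rot: [1.96, 2.453, 0.002]
contact_force: [4.3, -0.5, -1.3]
opening: 0.0346
finger_force: 2.5
```

>>> drive_tool(
  moves=[
    {"tx":0,"ty":0,"tz":0,"twist":0,"fingers":-0.29},
    {"tx":0,"ty":0,"tz":0,"twist":0,"fingers":-0.31},
    {"tx":0,"ty":0,"tz":0,"twist":0,"fingers":-0.33},
    {"tx":0,"ty":0,"tz":0,"twist":0,"fingers":-0.34},
    {"tx":0,"ty":0,"tz":0,"twist":0,"fingers":-0.34},
  ],
)

```text
t: 7.45
position: [0.6237, -0.0356, 0.0076]
tool_rot: [1.961, 2.454, 0.0]
contact_force: [3.0, -0.3, 1.4]
opening: 0.0308
finger_force: 4.8
```

>>> drive_tool(
  moves=[
    {"tx":0,"ty":0,"tz":0,"twist":0,"fingers":-0.36},
    {"tx":0,"ty":0,"tz":0,"twist":0,"fingers":-0.37},
    {"tx":0,"ty":0,"tz":0,"twist":0,"fingers":-0.38},
    {"tx":0,"ty":0,"tz":0,"twist":0,"fingers":-0.38},
  ],
)

```text
t: 7.78
position: [0.6232, -0.0357, 0.0075]
tool_rot: [-1.961, -2.454, 0.001]
contact_force: [-1.4, 0.3, 6.0]
opening: 0.0295
finger_force: 24.0
```

>>> drive_tool(
  moves=[
    {"tx":-0.011,"ty":0.049,"tz":0,"twist":0,"fingers":-0.38},
    {"tx":-0.011,"ty":0.049,"tz":0,"twist":0,"fingers":-0.38},
    {"tx":0,"ty":0,"tz":0,"twist":0,"fingers":-0.38},
    {"tx":0,"ty":0,"tz":0,"twist":0,"fingers":-0.38},
  ],
)

```text
t: 8.12
position: [0.6233, -0.0357, 0.0076]
tool_rot: [1.961, 2.452, -0.003]
contact_force: [0.7, -8.2, 3.8]
opening: 0.0297
finger_force: 24.0
```

>>> drive_tool(
  moves=[
    {"tx":-0.011,"ty":0.049,"tz":0,"twist":0,"fingers":-0.38},
    {"tx":0,"ty":0,"tz":0,"twist":0,"fingers":-0.38},
    {"tx":-0.005,"ty":0.025,"tz":0,"twist":0,"fingers":-0.38},
    {"tx":0,"ty":0,"tz":0,"twist":0,"fingers":-0.38},
    {"tx":0,"ty":0,"tz":0,"twist":0,"fingers":-0.38},
  ],
)

```text
t: 8.53
position: [0.6232, -0.0352, 0.0076]
tool_rot: [1.961, 2.451, -0.004]
contact_force: [2.2, -12.4, 2.0]
opening: 0.0299
finger_force: 24.0
```

>>> drive_tool(
  moves=[
    {"tx":-0.008,"ty":0.035,"tz":0,"twist":0,"fingers":-0.38},
    {"tx":0,"ty":0,"tz":0,"twist":0,"fingers":-0.38},
    {"tx":-0.008,"ty":0.035,"tz":0,"twist":0,"fingers":-0.38},
    {"tx":0,"ty":0,"tz":0,"twist":0,"fingers":-0.38},
  ],
)

```text
t: 8.87
position: [0.6229, -0.0337, 0.0076]
tool_rot: [1.961, 2.451, -0.004]
contact_force: [1.6, -11.7, 2.4]
opening: 0.0297
finger_force: 24.0
```

Moving (2 mm so far), with the force steady at about 12 N. I'll continue.

>>> drive_tool(
  moves=[
    {"tx":-0.011,"ty":0.049,"tz":0,"twist":0,"fingers":-0.38},
    {"tx":-0.011,"ty":0.049,"tz":0,"twist":0,"fingers":-0.38},
    {"tx":-0.011,"ty":0.049,"tz":0,"twist":0,"fingers":-0.38},
    {"tx":0,"ty":0,"tz":0,"twist":0,"fingers":-0.38},
  ],
)

```text
t: 9.2
position: [0.6223, -0.0314, 0.0076]
tool_rot: [1.96, 2.45, -0.005]
contact_force: [1.9, -13.6, 1.4]
opening: 0.0299
finger_force: 23.7
```

>>> drive_tool(
  moves=[
    {"tx":-0.016,"ty":0.073,"tz":0,"twist":0,"fingers":-0.38},
    {"tx":-0.016,"ty":0.073,"tz":0,"twist":0,"fingers":-0.38},
    {"tx":-0.016,"ty":0.073,"tz":0,"twist":0,"fingers":-0.38},
    {"tx":-0.016,"ty":0.073,"tz":0,"twist":0,"fingers":-0.38},
  ],
)

```text
t: 9.53
position: [0.621, -0.0257, 0.0076]
tool_rot: [1.961, 2.45, -0.005]
contact_force: [1.5, -12.5, 2.4]
opening: 0.0301
finger_force: 23.7
```

```bash
cat >> h.py <<'E'
def seat(save_as=None):
    c=cam('top'); P=c['P']; Z=P[...,2]; U=np.array([-.2125,.977])
    with np.errstate(invalid='ignore'):
        m=(Z>.1)&(Z<.109)&(abs(P[...,0]-.62)<.08)
    s=P[...,:2]@U; y=P[...,:2]@[.977,.2125]
    for lo,hi in((-.34,-.24),(-.1,.1)):
        k=m&(s>lo)&(s<hi); print('seat s',np.round(1000*np.median(s[k]),1),np.round(1000*np.mean(s[k]),1),'xy',P[k].mean(0).round(4),k.sum())
E
python3 - <<'E'
from h import *
st(); seat()
P=np.load('top0.npy'); U=np.array([-.2125,.977])
print(np.array([.5989,.0818])@U,np.array([.6514,-.1622])@U)
E
```

```text
{'t': 9.5333, 'q': [-0.1209, 0.3318, 1.5891, -0.0047, 1.2191, -0.3401], 'position': [0.621, -0.0257, 0.0076], 'tool_rot': [1.9609, 2.4497, -0.0045], 'contact_force': [1.4721, -12.5412, 2.3989], 'opening': 0.0301, 'finger_force': 23.694}
seat s -296.8 -296.7 xy [ 0.6506 -0.1622  0.1057] 344
seat s -25.6 -26.2 xy [0.6059 0.105  0.1064] 41
-0.047347650000000005 -0.2968919
```

```bash
cat >> h.py <<'E'
def wseat():
    U=np.array([-.2125,.977]); c=cam('wrist'); P=c['P']; Z=P[...,2]; s=P[...,:2]@U
    with np.errstate(invalid='ignore'):
        m=(Z>.1)&(Z<.109)&(s<.06)&(s>-.12)&(abs(P[...,0]-.6)<.03)
    print('moving seat mid s',(1000*np.percentile(s[m],[1,99])).round(1),1000*np.percentile(s[m],[1,99]).mean().round(4),m.sum())
    h=cv2.cvtColor(c['frame'],cv2.COLOR_RGB2HSV)
    m=(h[...,0]>4)&(h[...,0]<16)&(h[...,1]>190)&(Z>.045)&(Z<.075)&(abs(P[...,0]-.64)<.03)&(abs(P[...,1]+.03)<.05)
    print('button px',m.sum(),P[m].mean(0).round(4) if m.any() else '')
    return c
E
python3 - <<'E'
from h import *
wseat()
E
```

```text
moving seat mid s [-53.1 -52.3] -52.699999999999996 170
button px 0
```

>>> drive_tool(
  moves=[
    {"tx":-0.016,"ty":0.073,"tz":0,"twist":0,"fingers":-0.38},
    {"tx":-0.016,"ty":0.073,"tz":0,"twist":0,"fingers":-0.38},
    {"tx":-0.016,"ty":0.073,"tz":0,"twist":0,"fingers":-0.38},
    {"tx":-0.016,"ty":0.073,"tz":0,"twist":0,"fingers":-0.38},
    {"tx":-0.016,"ty":0.073,"tz":0,"twist":0,"fingers":-0.38},
    {"tx":-0.016,"ty":0.073,"tz":0,"twist":0,"fingers":-0.38},
  ],
)

```text
t: 10.13
position: [0.619, -0.0166, 0.0076]
tool_rot: [1.961, 2.45, -0.005]
contact_force: [0.8, -12.1, 3.2]
opening: 0.0299
finger_force: 23.7
```

```bash
python3 - <<'E'
from h import *
st();wseat()
E
```

```text
{'t': 10.1333, 'q': [-0.1068, 0.3263, 1.5958, -0.0045, 1.2182, -0.3263], 'position': [0.619, -0.0166, 0.0076], 'tool_rot': [1.9607, 2.4503, -0.0045], 'contact_force': [0.8358, -12.0814, 3.2022], 'opening': 0.0299, 'finger_force': 23.7014}
moving seat mid s [-44.5 -43.6] -44.0 157
button px 0
```

>>> drive_tool(
  moves=[
    {"tx":-0.016,"ty":0.073,"tz":0,"twist":0,"fingers":-0.38},
    {"tx":-0.016,"ty":0.073,"tz":0,"twist":0,"fingers":-0.38},
    {"tx":-0.016,"ty":0.073,"tz":0,"twist":0,"fingers":-0.38},
    {"tx":-0.016,"ty":0.073,"tz":0,"twist":0,"fingers":-0.38},
    {"tx":-0.016,"ty":0.073,"tz":0,"twist":0,"fingers":-0.38},
    {"tx":-0.016,"ty":0.073,"tz":0,"twist":0,"fingers":-0.38},
  ],
)

```text
t: 10.68
position: [0.6171, -0.0078, 0.0076]
tool_rot: [1.961, 2.45, -0.005]
contact_force: [0.9, -14.3, 3.7]
opening: 0.0297
finger_force: 23.7
```

>>> drive_tool(
  moves=[
    {"tx":-0.016,"ty":0.073,"tz":0,"twist":0,"fingers":-0.38},
    {"tx":-0.016,"ty":0.073,"tz":0,"twist":0,"fingers":-0.38},
    {"tx":-0.016,"ty":0.073,"tz":0,"twist":0,"fingers":-0.38},
    {"tx":-0.016,"ty":0.073,"tz":0,"twist":0,"fingers":-0.38},
    {"tx":0,"ty":0,"tz":0,"twist":0,"fingers":-0.38},
  ],
)

```text
t: 11.1
position: [0.6156, -0.0013, 0.0075]
tool_rot: [1.961, 2.451, -0.004]
contact_force: [0.0, -9.7, 2.7]
opening: 0.03
finger_force: 23.7
```

```bash
python3 - <<'E'
from h import *
st();wseat()
E
```

```text
{'t': 11.1, 'q': [-0.0831, 0.318, 1.6062, -0.0037, 1.2168, -0.303], 'position': [0.6156, -0.0013, 0.0075], 'tool_rot': [1.9611, 2.4512, -0.004], 'contact_force': [0.006, -9.6813, 2.7323], 'opening': 0.03, 'finger_force': 23.6999}
moving seat mid s [-28.7 -28. ] -28.400000000000002 129
button px 0
```

>>> drive_tool(
  moves=[
    {"tx":-0.011,"ty":0.049,"tz":0,"twist":0,"fingers":-0.38},
    {"tx":-0.011,"ty":0.049,"tz":0,"twist":0,"fingers":-0.38},
    {"tx":-0.011,"ty":0.049,"tz":0,"twist":0,"fingers":-0.38},
    {"tx":-0.011,"ty":0.049,"tz":0,"twist":0,"fingers":-0.38},
    {"tx":-0.011,"ty":0.049,"tz":0,"twist":0,"fingers":-0.38},
    {"tx":-0.011,"ty":0.049,"tz":0,"twist":0,"fingers":-0.38},
    {"tx":0,"ty":0,"tz":0,"twist":0,"fingers":-0.38},
  ],
)

```text
t: 11.73
position: [0.6141, 0.0051, 0.0075]
tool_rot: [1.961, 2.452, -0.003]
contact_force: [-0.7, -6.2, 4.5]
opening: 0.0294
finger_force: 23.7
```

>>> drive_tool(
  moves=[
    {"tx":-0.011,"ty":0.049,"tz":0,"twist":0,"fingers":-0.38},
    {"tx":-0.005,"ty":0.025,"tz":0,"twist":0,"fingers":-0.38},
    {"tx":-0.005,"ty":0.025,"tz":0,"twist":0,"fingers":-0.38},
    {"tx":0,"ty":0,"tz":0,"twist":0,"fingers":-0.38},
  ],
)

```text
t: 12.07
position: [0.6134, 0.008, 0.0075]
tool_rot: [1.961, 2.453, -0.003]
contact_force: [-2.4, -4.7, 5.7]
opening: 0.03
finger_force: 23.7
```

```bash
cat >> h.py <<'E'
def sbut():
    c=cam('scene'); h=cv2.cvtColor(c['frame'],cv2.COLOR_RGB2HSV); P=c['P']
    m=(h[...,0]>4)&(h[...,0]<16)&(h[...,1]>150); m[:245]=0;m[262:]=0;m[:,:322]=0;m[:,342:]=0
    q=P[m]; q=q[q[:,2]>.045]; print('scene button px',len(q),q.mean(0).round(4) if len(q) else '')
E
python3 - <<'E'
from h import *
st();wseat();sbut()
E
```

```text
{'t': 12.0667, 'q': [-0.0694, 0.3137, 1.6115, -0.0019, 1.2167, -0.2906], 'position': [0.6134, 0.008, 0.0075], 'tool_rot': [1.9614, 2.4531, -0.0026], 'contact_force': [-2.3784, -4.7466, 5.7074], 'opening': 0.03, 'finger_force': 23.7004}
moving seat mid s [-116.3  -18.7] -67.5 456
button px 118 [ 0.6406 -0.0309  0.0646]
scene button px 13 [ 0.6395 -0.0342  0.0626]
```

The button is visible again at (0.6406, -0.031), its out position, after 45 mm of travel. I'll release, lift and check.

>>> drive_tool(
  moves=[
    {"tx":0,"ty":0,"tz":0,"twist":0,"fingers":-0.3},
    {"tx":0,"ty":0,"tz":0,"twist":0,"fingers":0.1},
    {"tx":0,"ty":0,"tz":0,"twist":0,"fingers":0.3},
    {"tx":0,"ty":0,"tz":0.3,"twist":0,"fingers":0.3},
    {"tx":0,"ty":0,"tz":1,"twist":0,"fingers":0.3},
    {"tx":0,"ty":0,"tz":1,"twist":0,"fingers":0.3},
    {"tx":0,"ty":0,"tz":1,"twist":0,"fingers":0.3},
    {"tx":0,"ty":0,"tz":1,"twist":0,"fingers":0.3},
  ],
)

```text
t: 12.83
position: [0.6134, 0.0095, 0.0943]
tool_rot: [-1.961, -2.454, 0.0]
contact_force: [-0.5, -0.1, 0.2]
opening: 0.06
finger_force: 0.0
```

>>> drive_tool(
  moves=[
    {"tx":0,"ty":-0.5,"tz":1,"twist":-0.035,"fingers":1},
    {"tx":-0.2,"ty":-0.9,"tz":1,"twist":-0.035,"fingers":1},
    {"tx":-0.2,"ty":-0.9,"tz":0,"twist":-0.035,"fingers":1},
    {"tx":-0.2,"ty":-0.9,"tz":0,"twist":-0.035,"fingers":1},
    {"tx":-0.2,"ty":-0.9,"tz":0,"twist":-0.035,"fingers":1},
    {"tx":-0.2,"ty":-0.9,"tz":0,"twist":-0.035,"fingers":1},
    {"tx":-0.2,"ty":-0.9,"tz":0,"twist":-0.035,"fingers":1},
    {"tx":-0.2,"ty":-0.9,"tz":0,"twist":-0.035,"fingers":1},
  ],
)

```text
t: 13.5
position: [0.5853, -0.1273, 0.1335]
tool_rot: [-2.823, -1.378, -0.0]
contact_force: [0.1, 0.5, -0.2]
opening: 0.0929
finger_force: 0.0
```

>>> drive_tool(
  moves=[
    {"tx":-0.2,"ty":-0.9,"tz":0,"twist":-0.035,"fingers":1},
    {"tx":-0.2,"ty":-0.9,"tz":0,"twist":-0.035,"fingers":1},
    {"tx":-0.2,"ty":-0.9,"tz":0,"twist":-0.035,"fingers":1},
    {"tx":-0.2,"ty":-0.9,"tz":0,"twist":-0.035,"fingers":1},
    {"tx":-0.2,"ty":-0.9,"tz":0,"twist":-0.035,"fingers":1},
    {"tx":-0.2,"ty":-0.9,"tz":0,"twist":-0.035,"fingers":1},
    {"tx":-0.2,"ty":-0.9,"tz":0,"twist":-0.035,"fingers":1},
    {"tx":-0.2,"ty":-0.9,"tz":0,"twist":-0.03,"fingers":1},
  ],
)

```text
t: 14.17
position: [0.5534, -0.2713, 0.1335]
tool_rot: [-3.141, -0.069, 0.0]
contact_force: [-0.8, -0.9, -0.4]
opening: 0.0928
finger_force: 0.0
```

```bash
python3 - <<'E'
from h import *
st();seat();sbut()
c=cam('top');P=c['P'];Z=P[...,2]
print('tube locked? button above.')
E
```

```text
{'t': 14.1667, 'q': [-0.5392, 0.2015, 1.5021, 0.0002, 1.4381, 0.9875], 'position': [0.5534, -0.2713, 0.1335], 'tool_rot': [-3.1406, -0.0692, 0.0001], 'contact_force': [-0.8361, -0.8886, -0.4418], 'opening': 0.0928, 'finger_force': 0.0}
seat s -296.4 -296.6 xy [ 0.6507 -0.162   0.1059] 339
seat s -3.0 -2.7 xy [0.5873 0.125  0.106 ] 323
scene button px 13 [ 0.6397 -0.0344  0.0628]
tube locked? button above.
```

>>> drive_tool(
  moves=[
    {"tx":-0.235,"ty":-0.85,"tz":0,"twist":0,"fingers":1},
    {"tx":-0.235,"ty":-0.85,"tz":0,"twist":0,"fingers":1},
    {"tx":-0.235,"ty":-0.85,"tz":0,"twist":0,"fingers":1},
    {"tx":-0.235,"ty":-0.85,"tz":0,"twist":0,"fingers":1},
    {"tx":-0.235,"ty":-0.85,"tz":-0.5,"twist":0,"fingers":1},
    {"tx":-0.235,"ty":-0.85,"tz":-1,"twist":0,"fingers":1},
    {"tx":0,"ty":0,"tz":-1,"twist":0,"fingers":1},
    {"tx":0,"ty":0,"tz":0,"twist":0,"fingers":1},
  ],
)

```text
t: 14.98
position: [0.5232, -0.3704, 0.0784]
tool_rot: [-3.135, -0.081, 0.008]
contact_force: [-0.2, 0.1, -1.5]
opening: 0.0928
finger_force: 0.0
```

```bash
python3 - <<'E'
from h import *
st()
for n in('wrist','top'):
    c=cam(n);P=c['P'];Z=P[...,2]
    if n=='wrist': save(c,'w2.png')
    with np.errstate(invalid='ignore'): m=(Z>.019)&(Z<.03)&(abs(P[...,0]-.525)<.18)&(abs(P[...,1]+.3735)<.05)
    k,lab,s,_=cv2.connectedComponentsWithStats(m.astype(np.uint8))
    for i in range(1,k):
        if s[i,4]>300: print(n,s[i,4],cv2.minAreaRect((P[lab==i][:,:2]*1000).astype(np.float32)))
E
```

```text
{'t': 14.9833, 'q': [-0.6963, 0.3158, 1.4709, 0.0004, 1.3622, 0.823], 'position': [0.5232, -0.3704, 0.0784], 'tool_rot': [-3.1354, -0.0806, 0.0082], 'contact_force': [-0.2041, 0.0852, -1.4554], 'opening': 0.0928, 'finger_force': 0.0}
wrist 23315 ((551.7584228515625, -373.642333984375), (231.0955352783203, 40.29513168334961), 3.3431034088134766)
wrist 1930 ((383.34759521484375, -383.6142883300781), (34.35694885253906, 40.0947265625), 3.8884918689727783)
top 771 ((634.828125, -366.7191467285156), (97.70238494873047, 42.367435455322266), 3.0975277423858643)
top 531 ((453.0935363769531, -378.027587890625), (86.03649139404297, 42.58388900756836), 3.312929630279541)
```

View pics/w2.png

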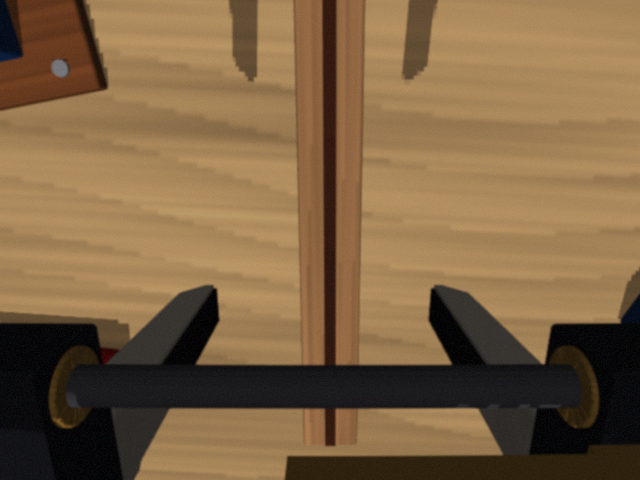

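The wrist view shows the blank (column ≈330) centred between the open fingers (tips at 215 and 432).

>>> drive_tool(
  moves=[
    {"tx":0,"ty":-0.1,"tz":-0.5,"twist":0.002,"fingers":1},
    {"tx":0,"ty":0,"tz":-1,"twist":0,"fingers":1},
    {"tx":0,"ty":0,"tz":-1,"twist":0,"fingers":1},
    {"tx":0,"ty":0,"tz":-1,"twist":0,"fingers":1},
    {"tx":0,"ty":0,"tz":-0.8,"twist":0,"fingers":1},
    {"tx":0,"ty":0,"tz":0,"twist":0,"fingers":0.5},
    {"tx":0,"ty":0,"tz":0,"twist":0,"fingers":0.3},
    {"tx":0,"ty":0,"tz":0,"twist":0,"fingers":0.3},
  ],
)

```text
t: 15.75
position: [0.5268, -0.3753, -0.0008]
tool_rot: [3.139, 0.089, 0.003]
contact_force: [-0.2, -0.5, 1.0]
opening: 0.0777
finger_force: 0.0
```

```bash
python3 - <<'E'
from h import *
st(); tips()
E
```

```text
{'t': 15.75, 'q': [-0.6983, 0.4022, 1.5167, 0.0001, 1.2201, 0.8158], 'position': [0.5268, -0.3753, -0.0008], 'tool_rot': [3.1387, 0.089, 0.0031], 'contact_force': [-0.2123, -0.5411, 0.9855], 'opening': 0.0777, 'finger_force': 0.0}
scene 1 237 [34.0, 39.0, 42.0, 43.0, 44.0, 45.0, 46.0, 48.0, 48.0, 48.0] X [-8.4  9.8]
scene -1 170 [35.0, 36.0, 38.0, 40.0, 42.0, 43.0, 45.0, 46.0, 48.0, 51.0] X [-7.4 11.3]
wrist 1 2676 [36.0, 36.0, 37.0, 38.0, 38.0, 39.0, 39.0, 39.0, 40.0, 40.0] X [8.7 9.9]
wrist -1 2182 [36.0, 38.0, 39.0, 40.0, 40.0, 40.0, 41.0, 41.0, 42.0, 42.0] X [8.6 9.9]
```

>>> drive_tool(
  moves=[
    {"tx":-0.05,"ty":0,"tz":-0.5,"twist":0,"fingers":0.3},
    {"tx":0,"ty":0,"tz":-0.5,"twist":0,"fingers":0.2},
    {"tx":0,"ty":0,"tz":-0.3,"twist":0,"fingers":0.1},
    {"tx":0,"ty":0,"tz":0,"twist":0,"fingers":0.05},
    {"tx":0,"ty":0,"tz":0,"twist":0,"fingers":0},
    {"tx":0,"ty":0,"tz":0,"twist":0,"fingers":0},
  ],
)

```text
t: 16.35
position: [0.5243, -0.3747, -0.029]
tool_rot: [-3.14, -0.088, 0.001]
contact_force: [0.1, -0.3, 0.2]
opening: 0.047
finger_force: 0.0
```

>>> drive_tool(
  moves=[
    {"tx":0,"ty":0,"tz":0,"twist":0,"fingers":-0.1},
    {"tx":0,"ty":0,"tz":0,"twist":0,"fingers":-0.2},
    {"tx":0,"ty":0,"tz":0,"twist":0,"fingers":-0.25},
    {"tx":0,"ty":0,"tz":0,"twist":0,"fingers":-0.25},
  ],
)

```text
t: 16.68
position: [0.5248, -0.375, -0.0283]
tool_rot: [3.14, 0.088, 0.001]
contact_force: [-0.2, -0.6, 1.3]
opening: 0.0396
finger_force: 30.0
```

>>> drive_tool(
  moves=[
    {"tx":0,"ty":0,"tz":0.3,"twist":0,"fingers":-0.25},
    {"tx":0,"ty":0,"tz":0.7,"twist":0,"fingers":-0.25},
    {"tx":0,"ty":0,"tz":1,"twist":0,"fingers":-0.25},
    {"tx":0,"ty":0,"tz":1,"twist":0,"fingers":-0.25},
    {"tx":0,"ty":0,"tz":1,"twist":0,"fingers":-0.25},
    {"tx":0,"ty":0,"tz":1,"twist":0,"fingers":-0.25},
    {"tx":0,"ty":0,"tz":1,"twist":0,"fingers":-0.25},
    {"tx":0,"ty":0,"tz":1,"twist":0,"fingers":-0.25},
  ],
)

```text
t: 17.35
position: [0.5244, -0.3747, 0.1136]
tool_rot: [3.14, 0.088, 0.001]
contact_force: [0.3, -0.1, -1.2]
opening: 0.0399
finger_force: 30.0
```

>>> drive_tool(
  moves=[
    {"tx":0.2355,"ty":0.891,"tz":0.5,"twist":0.0394,"fingers":-0.25},
    {"tx":0.2355,"ty":0.891,"tz":0.5,"twist":0.0394,"fingers":-0.25},
    {"tx":0.2355,"ty":0.891,"tz":0,"twist":0.0394,"fingers":-0.25},
    {"tx":0.2355,"ty":0.891,"tz":0,"twist":0.0394,"fingers":-0.25},
    {"tx":0.2355,"ty":0.891,"tz":0,"twist":0.0394,"fingers":-0.25},
    {"tx":0.2355,"ty":0.891,"tz":0,"twist":0.0394,"fingers":-0.25},
    {"tx":0.2355,"ty":0.891,"tz":0,"twist":0.0394,"fingers":-0.25},
    {"tx":0.2355,"ty":0.891,"tz":0,"twist":0.0394,"fingers":-0.25},
  ],
)

```text
t: 18.02
position: [0.5623, -0.2313, 0.1326]
tool_rot: [2.716, 1.577, 0.001]
contact_force: [0.6, 0.7, -2.5]
opening: 0.0397
finger_force: 30.0
```

>>> drive_tool(
  moves=[
    {"tx":0.2355,"ty":0.891,"tz":0,"twist":0.0394,"fingers":-0.25},
    {"tx":0.2355,"ty":0.891,"tz":0,"twist":0.0394,"fingers":-0.25},
    {"tx":0.2355,"ty":0.891,"tz":0,"twist":0.0394,"fingers":-0.25},
    {"tx":0.2355,"ty":0.891,"tz":0,"twist":0.0394,"fingers":-0.25},
    {"tx":0.2355,"ty":0.891,"tz":0,"twist":0.0394,"fingers":-0.25},
    {"tx":0.2355,"ty":0.891,"tz":0,"twist":0.0394,"fingers":-0.25},
    {"tx":0.2355,"ty":0.891,"tz":0,"twist":0,"fingers":-0.25},
    {"tx":0.2355,"ty":0.891,"tz":0,"twist":0,"fingers":-0.25},
  ],
)

```text
t: 18.68
position: [0.6, -0.0887, 0.1326]
tool_rot: [1.965, 2.45, 0.001]
contact_force: [0.1, 1.1, -1.7]
opening: 0.04
finger_force: 30.0
```

>>> drive_tool(
  moves=[
    {"tx":0.2355,"ty":0.891,"tz":0,"twist":0,"fingers":-0.25},
    {"tx":0.2355,"ty":0.891,"tz":0,"twist":0,"fingers":-0.25},
    {"tx":0.2355,"ty":0.891,"tz":0,"twist":0,"fingers":-0.25},
    {"tx":0.2355,"ty":0.891,"tz":0,"twist":0,"fingers":-0.25},
    {"tx":0,"ty":0,"tz":0,"twist":0,"fingers":-0.25},
    {"tx":0,"ty":0,"tz":0,"twist":0,"fingers":-0.25},
    {"tx":0,"ty":0,"tz":0,"twist":0,"fingers":-0.25},
    {"tx":0,"ty":0,"tz":0,"twist":0,"fingers":-0.25},
  ],
)

```text
t: 19.35
position: [0.6185, -0.0192, 0.1316]
tool_rot: [1.967, 2.449, -0.0]
contact_force: [-0.3, -0.5, -2.5]
opening: 0.0397
finger_force: 30.0
```

```bash
cat >> h.py <<'E'
def blank(zlo,zhi):
    U=np.array([-.2156,.9765]); V=np.array([-.9765,-.2156]); M=np.array([.619,-.0186])
    for n in('top','wrist','scene'):
        c=cam(n); P=c['P']; Z=P[...,2]; d=P[...,:2]-M; s=d@U; v=d@V
        with np.errstate(invalid='ignore'): m=(Z>zlo)&(Z<zhi)&(abs(s)<.19)&(abs(v)<.05)
        for a,b in((-.19,-.1),(.1,.19)):
            k=m&(s>a)&(s<b)
            if k.sum()>30: print(n,k.sum(),'s',(1000*np.percentile(s[k],[.5,99.5])).round(1),'v',(1000*np.percentile(v[k],[2,98])).round(1),'mid v',(500*np.percentile(v[k],[2,98]).sum()).round(1),'z',np.median(Z[k]).round(4))
    return c
E
python3 - <<'E'
from h import *
st(); z=bot.observe()['position'][2]+.0283+.024; print(z); c=blank(z-.008,z+.008); save(c,'s3.png')
E
```

```text
{'t': 19.35, 'q': [-0.1137, 0.209, 1.4971, -0.0004, 1.4353, -0.3308], 'position': [0.6185, -0.0192, 0.1316], 'tool_rot': [1.9673, 2.4489, -0.0003], 'contact_force': [-0.2973, -0.4958, -2.5105], 'opening': 0.0397, 'finger_force': 29.999}
0.1839344401676275
top 483 s [-157.5 -109.9] v [-17.3  21.4] mid v 2.0 z 0.1853
top 102 s [144.8 160.5] v [-17.9  16.6] mid v -0.6 z 0.1848
wrist 5523 s [100.1 113.7] v [-18.2  20.1] mid v 1.0 z 0.1851
scene 474 s [-159.7 -100.6] v [-19.2  19.6] mid v 0.2 z 0.1839
```

View pics/s3.png

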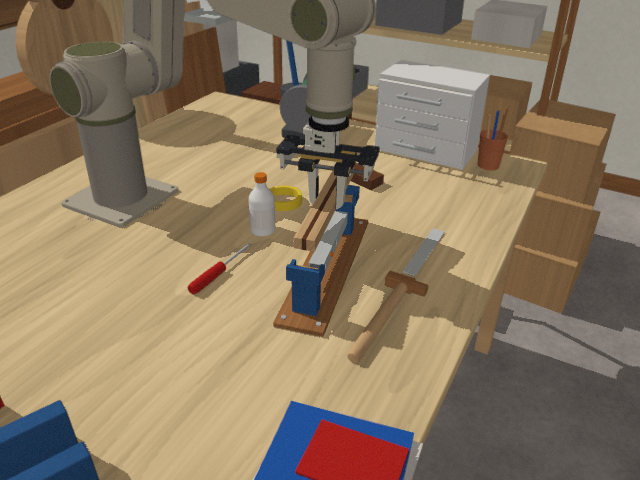

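The scene view shows the blank held level above the rest at about (325,215), lined up with both saddles. I'll lower it gently.

>>> drive_tool(
  moves=[
    {"tx":0.01,"ty":-0.05,"tz":-0.4,"twist":0,"fingers":-0.25},
    {"tx":0,"ty":0,"tz":-0.4,"twist":0,"fingers":-0.25},
    {"tx":0,"ty":0,"tz":-0.4,"twist":0,"fingers":-0.25},
    {"tx":0,"ty":0,"tz":-0.4,"twist":0,"fingers":-0.25},
    {"tx":0,"ty":0,"tz":0,"twist":0,"fingers":-0.25},
    {"tx":0,"ty":0,"tz":0,"twist":0,"fingers":-0.25},
  ],
)

```text
t: 20.0
position: [0.6179, -0.0192, 0.0978]
tool_rot: [-1.965, -2.448, 0.002]
contact_force: [0.0, 0.6, -2.6]
opening: 0.0397
finger_force: 30.0
```

```bash
python3 - <<'E'
from h import *
st(); z=bot.observe()['position'][2]+.0283+.024; blank(z-.008,z+.008)
U=np.array([-.2156,.9765]); V=np.array([-.9765,-.2156]); M=np.array([.619,-.0186])
c=cam('top');P=c['P'];Z=P[...,2];d=P[...,:2]-M;s=d@U;v=d@V
b=cv2.cvtColor(c['frame'],cv2.COLOR_RGB2HSV); blue=(b[...,0]>100)&(b[...,0]<130)&(b[...,1]>120)
for lo,hi in((-.2,-.1),(.1,.2)):
    k=blue&(Z>.108)&(Z<.135)&(s>lo)&(s<hi)&(abs(v)<.05); print('blue',k.sum(),(1000*np.percentile(s[k],[2,98])).round(1),(1000*np.percentile(v[k],[1,99])).round(1))
E
```

```text
{'t': 20.0, 'q': [-0.114, 0.2352, 1.53, 0.0, 1.3787, -0.3319], 'position': [0.6179, -0.0192, 0.0978], 'tool_rot': [-1.9654, -2.4483, 0.0019], 'contact_force': [0.0032, 0.5949, -2.584], 'opening': 0.0397, 'finger_force': 29.999}
top 473 s [-157.6 -107.8] v [-17.2  21.7] mid v 2.3 z 0.1513
top 132 s [140.5 160.5] v [-16.8  18.9] mid v 1.0 z 0.1512
wrist 5528 s [100.1 113.7] v [-18.1  20.1] mid v 1.0 z 0.1523
scene 501 s [-160.  -100.1] v [-19.9  19.1] mid v -0.4 z 0.1516
blue 158 [-171.  -133.2] [-29.1  32.3]
blue 92 [162.6 170. ] [-30.  31.]
```

>>> drive_tool(
  moves=[
    {"tx":0.015,"ty":-0.07,"tz":-0.25,"twist":0,"fingers":-0.25},
    {"tx":0,"ty":0,"tz":-0.25,"twist":0,"fingers":-0.25},
    {"tx":0,"ty":0,"tz":-0.2,"twist":0,"fingers":-0.25},
    {"tx":0,"ty":0,"tz":0,"twist":0,"fingers":-0.25},
    {"tx":0,"ty":0,"tz":0,"twist":0,"fingers":-0.25},
  ],
)

```text
t: 20.62
position: [0.6186, -0.0207, 0.0845]
tool_rot: [-1.966, -2.449, 0.001]
contact_force: [0.3, 0.2, -1.7]
opening: 0.0401
finger_force: 30.0
```

>>> drive_tool(
  moves=[
    {"tx":0,"ty":0,"tz":-0.1,"twist":0,"fingers":-0.25},
    {"tx":0,"ty":0,"tz":-0.1,"twist":0,"fingers":-0.25},
    {"tx":0,"ty":0,"tz":0,"twist":0,"fingers":-0.25},
  ],
)

```text
t: 20.87
position: [0.619, -0.0207, 0.0808]
tool_rot: [-1.967, -2.45, 0.0]
contact_force: [-0.4, 0.7, -2.5]
opening: 0.0394
finger_force: 30.0
```

Bottom at about 0.110, so another 4–5 mm to go.

>>> drive_tool(
  moves=[
    {"tx":0,"ty":0,"tz":-0.1,"twist":0,"fingers":-0.25},
    {"tx":0,"ty":0,"tz":-0.05,"twist":0,"fingers":-0.25},
    {"tx":0,"ty":0,"tz":0,"twist":0,"fingers":-0.25},
    {"tx":0,"ty":0,"tz":0,"twist":0,"fingers":-0.25},
  ],
)

```text
t: 21.2
position: [0.6191, -0.0207, 0.0782]
tool_rot: [-1.967, -2.45, 0.0]
contact_force: [-0.4, 0.2, -1.8]
opening: 0.0399
finger_force: 30.0
```

>>> drive_tool(
  moves=[
    {"tx":0,"ty":0,"tz":-0.05,"twist":0,"fingers":-0.25},
    {"tx":0,"ty":0,"tz":-0.05,"twist":0,"fingers":-0.25},
    {"tx":0,"ty":0,"tz":0,"twist":0,"fingers":-0.25},
  ],
)

```text
t: 21.45
position: [0.6194, -0.0208, 0.0767]
tool_rot: [1.966, 2.449, 0.0]
contact_force: [-1.4, 0.1, 1.2]
opening: 0.0398
finger_force: 30.0
```

>>> drive_tool(
  moves=[
    {"tx":0,"ty":0,"tz":-0.03,"twist":0,"fingers":-0.25},
    {"tx":0,"ty":0,"tz":0,"twist":0,"fingers":-0.12},
    {"tx":0,"ty":0,"tz":0,"twist":0,"fingers":-0.08},
    {"tx":0,"ty":0,"tz":0,"twist":0,"fingers":0.1},
    {"tx":0,"ty":0,"tz":0,"twist":0,"fingers":0.3},
    {"tx":0,"ty":0,"tz":0,"twist":0,"fingers":0.3},
  ],
)

```text
t: 21.95
position: [0.6191, -0.0207, 0.0755]
tool_rot: [-1.967, -2.45, 0.0]
contact_force: [0.2, 0.1, -0.2]
opening: 0.0577
finger_force: 0.0
```

>>> drive_tool(
  moves=[
    {"tx":0,"ty":0,"tz":0.3,"twist":0,"fingers":0.4},
    {"tx":0,"ty":0,"tz":0.7,"twist":0,"fingers":0.4},
    {"tx":0,"ty":0,"tz":1,"twist":0,"fingers":0.4},
    {"tx":0,"ty":0,"tz":1,"twist":0,"fingers":0.4},
    {"tx":-0.5,"ty":0,"tz":1,"twist":0,"fingers":0.4},
    {"tx":-1,"ty":0,"tz":0.5,"twist":0,"fingers":0.4},
    {"tx":-1,"ty":0,"tz":0,"twist":0,"fingers":0.4},
    {"tx":-1,"ty":0,"tz":0,"twist":0,"fingers":0.4},
  ],
)

```text
t: 22.62
position: [0.5497, -0.0209, 0.1686]
tool_rot: [1.965, 2.447, 0.003]
contact_force: [-0.0, -0.1, -0.6]
opening: 0.0649
finger_force: 0.0
```

>>> drive_tool(
  moves=[
    {"tx":-1,"ty":0,"tz":0,"twist":0,"fingers":0.4},
    {"tx":-1,"ty":0,"tz":0,"twist":0,"fingers":0.4},
    {"tx":0,"ty":0,"tz":0,"twist":0,"fingers":0.4},
    {"tx":0,"ty":0,"tz":0,"twist":0,"fingers":0.4},
  ],
)

```text
t: 22.95
position: [0.5095, -0.0208, 0.1673]
tool_rot: [1.966, 2.448, 0.002]
contact_force: [0.6, -0.1, 0.3]
opening: 0.0649
finger_force: 0.0
```

```bash
python3 - <<'E'
from h import *
st(); c=blank(.121,.137); sbut(); save(c,'s4.png')
c=cam('top'); cv2.imwrite('pics/f.png',np.hstack([cv2.resize(cv2.imread('pics/s4.png')[180:340,260:390],(400,492)),cv2.resize(c['frame'][150:270,220:430][...,::-1],(400,492))]))
I=cv2.imread('pics/top0.png')
E
```

```text
{'t': 22.95, 'q': [-0.1415, -0.1097, 1.7608, 0.0, 1.488, -0.3592], 'position': [0.5095, -0.0208, 0.1673], 'tool_rot': [1.9656, 2.448, 0.0021], 'contact_force': [0.5506, -0.0743, 0.2576], 'opening': 0.0649, 'finger_force': 0.0}
top 388 s [-172.4 -101.2] v [-28.6  30.4] mid v 0.9 z 0.1288
top 346 s [134.6 172.5] v [-27.4  28.9] mid v 0.8 z 0.1288
wrist 115 s [-137.1 -119.5] v [16.8 20.3] mid v 18.5 z 0.1278
wrist 9220 s [100.4 161.7] v [-18.7  21. ] mid v 1.2 z 0.1301
scene 650 s [-174.  -100.6] v [-29.7  26.1] mid v -1.8 z 0.1284
scene 309 s [100.6 172.2] v [-28.5  27.8] mid v -0.4 z 0.1288
scene button px 12 [ 0.64   -0.0351  0.0632]
```

View pics/f.png

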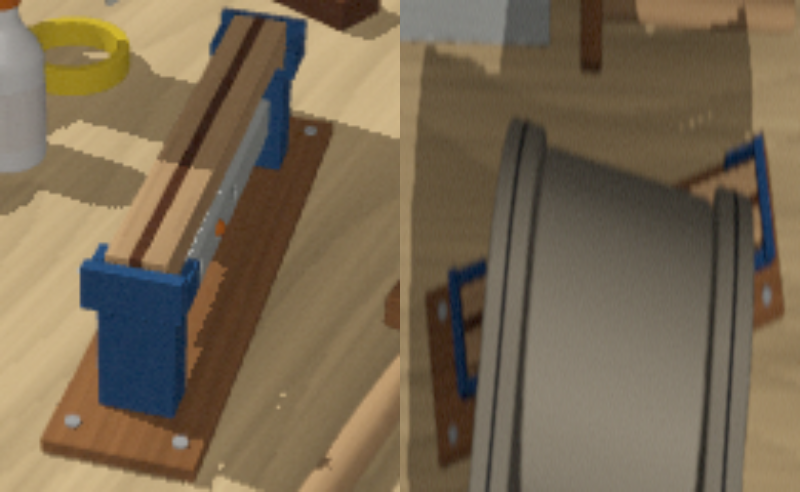

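The blank lies flat between both saddles' cheeks and stops (its top is at z≈0.129). The button is out at (220,228) in the left half, and the gripper is clear of everything. I'll hand the job in.

```bash
python3 -c "
from bench import bot
print(bot.job_done())"
```

```text
the job is handed in; nothing more can be done
None
```

I handed the job in at about 23 s: the tube moved one hole out (about 44 mm) with the button popped out, and the blank lies flat in both saddles between the end stops; the hand-in returned no verdict, and I did not re-measure the other loose things.

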